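Take up a hanging flask on the lab jack and free the fork

ROBOT

A 6-joint arm with a two-finger parallel gripper is mounted at the origin on the work surface. World frame = base frame: x ahead of the robot, y to its left, z up, the work surface at z = 0. Lengths are in mm, angles in rad, forces in N, time in s.
With the tool pointing down it reaches from about 325 to 900 mm from the base axis. Payload 3.5 kg.
Tool frame: the origin (TCP) lies midway between the tips of the shut fingers; the grasp point (between the pads) lies 19 mm behind it (bot.tcp_to_grasp is the distance from the TCP to the grasp point, in mm); y points along the fingers, z is the direction in which the jaws open and shut, and the axes are right-handed (so a half turn about y gives the same grasp; the last joint's range is limited). The gripper opens to 85 mm and grips with 20 to 120 N. Pads are 22 mm wide; open, the fingers measure 114 mm over their backs; the gripper's body (76 mm by 85 mm) begins 54 mm behind the grasp point. The pads swing forward as they close: fully open they stand 13 mm farther back than shut.
Start: joints at [-1.383, 0.276, -0.026, 1.268, 0, 1.467], TCP at [179.187, -598.76, 231.313] pointing down, gripper open.
Joint ranges: [-3.12, 3.12], [-0.85, 1.88], [-1.08, 1.24], [-1.95, 2.15], [-1.57, 1.53], [-3.14, 3.14]. Speed limits (rad/s): [2.57, 2.57, 3.14, 3.14, 3.14, 3.14].

INTERFACE

Orientations are given as a unit quaternion [w, x, y, z].
In Python, from plant import get_obs, eyes, workorder, bot gives the robot as it stands. The module is installed in compiled form; this text tells all that it offers.
- The arm moves only by the shell command python3 -m handwheel 'ROWS' [FORCE]. ROWS is text: rows parted by semicolons, each of 5 numbers parted by spaces: the closure in counts, from 0 (fully open) to 255 (shut), then the shift along the tool's x, y, z in m, then the turn about the tool's y in degrees. A call has 1 to 20 rows; each row is the pose to reach, as a shift and turn from the pose commanded when the call began, along the tool's axes at that moment; what a row does not reach only later rows make up. A row lasts 1/10 s, in which the tool goes at most 50 mm and 8.59 degrees, less where a joint would pass 70% of its speed; a pose out of reach is approached as far as the arm can. A call with a gripper value outside its range is refused whole. The fingers move at their own pace and stop on an object; FORCE is the grip in N (left out, the last holds). Time passes only in rows, so rows that repeat a pose let the fingers close. It gives the time, the measured TCP pose, the force and the opening at its end, in the units of the state.
- get_obs(): the state, without advancing time (a new reading comes with each control period).
- eyes.get_image(name): name is "side" or "top"; returns (picture, depth): 384x512x3 uint8, red, green, blue; 384x512 float32, mm along the optical axis (not along the pixel's ray), 0 where there is no reading.
- eyes.get_calibration(name): a dict with "fx", "fy", "cx", "cy" (pixels), "dist" ([k1, k2, p1, p2, k3] as OpenCV has them; the pictures are not rectified), "R" (3x3) and "t" (3): a world point X has camera coordinates R X + t. Camera axes: x right, y down, z forward; pixel columns grow to the right and rows downward; lengths in mm; the calibration is good to about 2 mm. A picture is of the moment at which its call begins. get_calibration takes no time and is no camera call.
- workorder.finish_job(): hands the job in, once; it reports no verdict.
Trained networks look in the newest picture that a camera, given by its name, has taken for a name from the list of things; names that differ only in an ending like _2 or _b are one class to them, and where a whole thing is asked for, a point or a joint stands for the part that bears it (a point fixed in the world has none). Each returns a list of dicts, best first, with "conf" (0 to 1); they miss things now and then, are a little off and sometimes report something else, mostly with a low value. They report only what shows in the picture. A call takes as long as a camera call. They do not tell look-alikes from the thing itself.
- eyes.cut_out(name, camera): "region" (384x512 bool, what is visible of it) and "position" ([column, row] in pixels, amid what is visible of it).
The state is a dict: "clock": time; "joint_positions": joint angles; "qvel": joint speeds; "joint_torque": joint torques, N m; "tool_pos": TCP position; "tcp_rot": TCP orientation; "contact_force": force on the tool from outside, world axes, zero at the start; "torque": the same for the moment, N m; "finger_gap": opening from 0.0 (shut) to 1.0 (fully open).
Only numpy, scipy, OpenCV 4.12 (cv2) and the standard library are available. Lean on these libraries where they do the work, as an engineer would, in place of code of your own. Each camera call takes 0.05 s, during which the arm holds its last target.

TASK

The steel flask hangs by its collar in the sliding fork above the lab jack. Wind the jack's crank until the platform just meets the flask and takes its whole weight, lifting it no more than 5 mm, then draw the fork fully back by its handle so that the flask is left standing upright on the platform. Do not let the flask drop, and leave the calculator, brush and beaker beside the jack where they are.

Things in the scene. Friction and masses are not known exactly. Their poses are not given: they have to be found in the camera images.
- jack: fixed aluminium scissor lab jack, base 140 x 140 mm; origin at the middle of its underside on the bench. Its own -y side carries a 56 mm square grey drive box (72 mm high, its centre 200 mm from the jack's centre) with the crank on top. Turning the crank raises and lowers the platform; it is self-locking and stays where it is left
- crank_axis (a point): centre of the top face of the crank's aluminium wheel (100 mm across, 10 mm thick), which lies flat and turns about a vertical axis; the top face is 92 mm above the bench. A steel hub 28 mm across stands 6 mm above it
- crank_handle (a point): centre of the crank's upright black handle, a round sleeve 16 mm in diameter and 55 mm tall (its foot at the wheel's top face, its top 147.5 mm above the bench) that spins freely on its own pin, so it can be held firmly while it is led round; it travels on a circle of 38 mm radius about crank_axis
- crank (a joint): turn of the crank in rad, 0 with the platform fully down, growing clockwise seen from above; clockwise raises the platform 15 mm per full turn (range 0 to 23). It takes about 1.5 N at the handle
- platform: the jack's flat aluminium platform, 140 x 140 x 10 mm; origin at the middle of its TOP face
- flask: loose flat-bottomed steel flask, about 0.3 kg, 120 mm tall with its black stopper: body 76 mm in diameter, neck 29 mm, collar 58 mm in diameter and 8 mm thick whose underside is 102 mm above the bottom; origin at the middle of its underside, z up. At the start it hangs in the fork with a gap of 15 to 35 mm to the platform below
- flask_collar (a point): point on the flask's axis at the height of the collar's underside
- boss: fixed aluminium and steel guide clamped on the upright steel rod of the stand, at differing heights; origin on the rod's axis (the rod is 12 mm in diameter, its top 262 mm above the bench). The fork slides on it along the guide's own +y; the fork's upper face is 21 mm above this origin
- fork (a joint): how far the flat steel fork (60 mm wide, 8 mm thick, slot 36 mm, tines either side of the flask's neck under the collar) has been drawn back, in m: 0 as it starts, under the flask, 0.10 fully back at its stop; about 2.5 N to slide, stays where it is left
- fork_handle (a point): centre of the fork's upright black round handle, 16 mm in diameter and 45 mm tall, standing on the fork's upper face, 140 mm from the flask's axis; pull it along the boss's +y, away from the flask. The rod of the stand is 100 mm to its +x side (boss axes)
- calculator_mid (a point): middle of a loose black calculator, 85 x 165 x 16 mm, lying on the bench: leave it
- beaker_mid (a point): middle of a loose white beaker, 68 mm across and 85 mm tall, standing behind the jack: leave it
- brush_mid (a point): a point on the handle of a loose wooden brush, 170 mm long, lying in front of the stand: leave it
Things that resemble listed ones, but are neither listed nor needed, are in the scene too. Leave any red look-alike of the flask alone.

How it is judged:
By the outcome, as a careful person would: the job done as asked, in the order asked, and still so for the second after the job is handed in, with the robot touching nothing.
It also fails if it takes over 64 s, if anything falls off the work surface, if the arm or the gripper's body presses on something with over 40 N, if the wrist force passes 120 N, or if a joint passes its speed limit or range.

## Working session

There is one attempt and no reset: what is moved stays moved. The work goes in short steps, Python scripts to look and compute and a shell command to move; the robot and the scene stay as the last step left them, time stands still between calls to the robot, and variables do not carry over. Pictures are saved under pics/ and viewed, and the job is handed in when it is done.

```bash
mkdir -p pics; ls; cat > h.py <<'E'
import numpy as np, cv2
from plant import get_obs, eyes, workorder, bot
def cal(n):
    c=eyes.get_calibration(n); K=np.array([[c['fx'],0,c['cx']],[0,c['fy'],c['cy']],[0,0,1.]]); return K,np.array(c['dist'],float),np.array(c['R']),np.array(c['t']).ravel()
def ray(n,uv):
    K,d,R,t=cal(n); p=cv2.undistortPoints(np.array([[uv]],float),K,d)[0,0]
    return -R.T@t, R.T@np.array([p[0],p[1],1])
def atz(n,uv,z):
    o,v=ray(n,uv); return o+v*(z-o[2])/v[2]
def atd(n,uv,dep):
    o,v=ray(n,uv); return o+v*dep
def cloud(n,depth):
    K,d,R,t=cal(n); h,w=depth.shape
    g=np.stack(np.meshgrid(np.arange(w),np.arange(h)),-1).reshape(-1,1,2).astype(float)
    p=cv2.undistortPoints(g,K,d)[:,0]
    X=np.c_[p,np.ones(len(p))]*depth.reshape(-1,1)
    return ((X-t)@R).reshape(h,w,3)
def proj(n,X):
    K,d,R,t=cal(n); return cv2.projectPoints(np.array(X,float).reshape(-1,1,3),cv2.Rodrigues(R)[0],t,K,d)[0][:,0]
def quat(q):
    from scipy.spatial.transform import Rotation as Ro
    return Ro.from_quat([q[1],q[2],q[3],q[0]]).as_matrix()
E
python3 - <<'E'
from h import *
for n in ['side','top']:
    p,d=eyes.get_image(n); np.savez(f'/tmp/{n}0.npz',p=p,d=d); cv2.imwrite(f'pics/{n}0.png',cv2.resize(p[:,:,::-1],(800,600)))
    print(n,-cal(n)[2].T@cal(n)[3],cal(n)[2][2])
o=get_obs(); print(o); print(quat(o['tcp_rot']).round(3), bot.tcp_to_grasp)
E
```

```text
pics
side [267.57034628 448.00217499 599.35558154] [ 0.41793739 -0.64208369 -0.64269501]
top [491.63704206  20.1222207  919.63068016] [ 0.05616648 -0.04121923 -0.9975702 ]
{'clock': 0.1, 'joint_positions': array([-1.38341420e+00,  2.77060866e-01, -2.77665637e-02,  1.26798724e+00,
        7.24997915e-06,  1.46741147e+00]), 'qvel': array([-0.00167439,  0.00094392,  0.00439086, -0.00276705,  0.0019344 ,
        0.00067686]), 'joint_torque': array([ 3.64909210e-04, -4.46708179e+01,  2.96128356e+01,  8.41498462e-03,
       -1.33139724e-04,  1.19569984e-05]), 'tool_pos': array([ 179.04773063, -598.06183622,  230.25831496]), 'tcp_rot': array([ 0.10241244, -0.10246724,  0.70035982, -0.69893368]), 'contact_force': array([-1.22289219,  0.57888612,  0.62375952]), 'torque': array([0.04633694, 0.00269646, 0.01403629]), 'finger_gap': 0.9982129223990026}
[[-0.958 -0.     0.287]
 [-0.287  0.002 -0.958]
 [-0.    -1.    -0.002]] 18.700000000000003
```

View pics/side0.png

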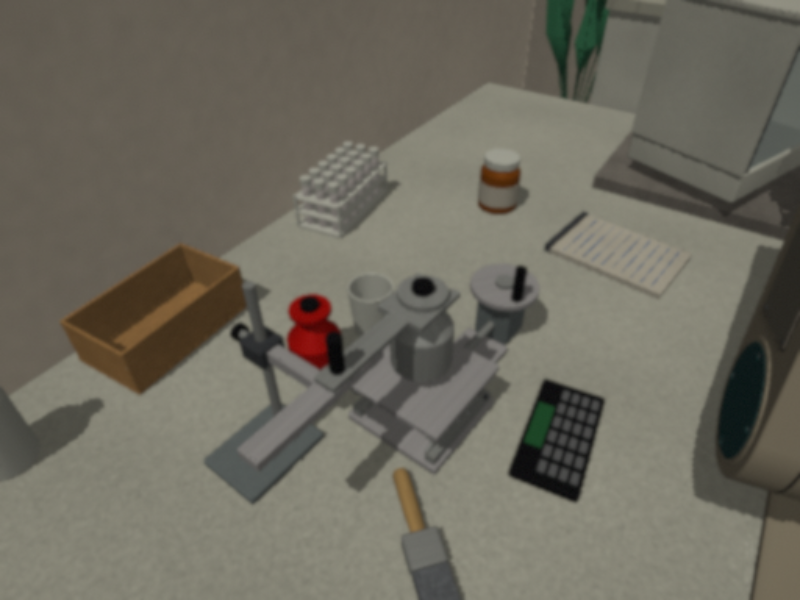

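View pics/top0.png

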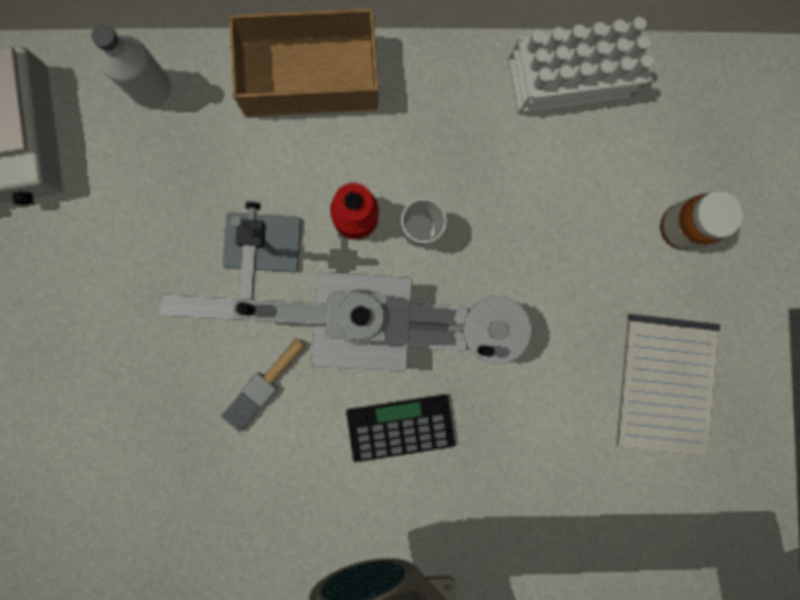

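The side view (800x600 scale) shows the jack and steel flask at (423,330), the crank wheel at (505,290) with its handle at (520,283), and the fork handle at (335,352). A red look-alike stands at (312,330). The top view shows the flask at (360,315), the crank at (498,330), its handle at (486,351), the fork handle at (245,309), the brush at (265,385), the calculator at (400,428) and the beaker at (423,222).

```bash
python3 - <<'E'
from h import *
C={}
for n in ['top','side']:
    p,d=eyes.get_image(n); P=cloud(n,d); C[n]=P; np.savez(f'/tmp/{n}0.npz',p=p,d=d)
    for k in ['crank_axis','crank_handle','flask','flask_collar','fork_handle','platform','jack','boss','beaker_mid','calculator_mid','brush_mid']:
        try: r=eyes.cut_out(k,n)
        except Exception as e: print(n,k,e); continue
        for q in r[:3]:
            m=q['region']; u=np.array(q['position']); pts=P[m&(d>0)]
            if len(pts)==0: continue
            top=np.percentile(pts[:,2],97); tp=pts[np.abs(pts[:,2]-top)<6]
            print(n,k,round(q['conf'],2),(u*800/512).round(0),m.sum(),'med',np.median(pts,0).round(0),'topz',top.round(0),'topmid',((tp.min(0)+tp.max(0))/2).round(0), 'med',np.median(tp,0).round(0))
E
```

```text
top crank_axis 0.76 [500. 330.] 1449 med [ 495. -161.   92.] topz 142.0 topmid [ 466. -137.  142.] med [ 466. -138.  146.]
top flask 0.88 [355. 210.] 892 med [671.  46. 109.] topz 121.0 topmid [676.  46. 119.] med [682.  48. 120.]
top flask_collar 0.98 [365. 314.] 761 med [515.  34. 207.] topz 218.0 topmid [514.  37. 217.] med [514.  37. 216.]
top flask_collar 0.84 [356. 210.] 890 med [671.  46. 109.] topz 121.0 topmid [676.  46. 119.] med [682.  48. 120.]
top fork_handle 0.71 [304. 314.] 1182 med [521. 110. 199.] topz 243.0 topmid [525. 176. 242.] med [525. 176. 243.]
top platform 0.65 [376. 342.] 2356 med [492.  25.  76.] topz 79.0 topmid [511.  37.  77.] med [492.  25.  76.]
top jack 0.91 [417. 330.] 4954 med [496. -43.  76.] topz 99.0 topmid [ 495. -162.   99.] med [ 496. -161.   94.]
top boss 0.74 [304. 313.] 1235 med [521. 108. 199.] topz 243.0 topmid [525. 176. 242.] med [525. 176. 243.]
top boss 0.68 [260. 394.] 891 med [403. 204.  18.] topz 22.0 topmid [414. 196.  20.] med [405. 204.  18.]
top boss 0.46 [424. 220.] 712 med [670. -61.  32.] topz 86.0 topmid [660. -58.  84.] m
[... 1527 characters left out ...]
de boss 0.63 [316. 364.] 4217 med [524. 184. 190.] topz 229.0 topmid [520. 176. 229.] med [517. 181. 229.]
side beaker_mid 0.57 [362. 302.] 779 med [661. -52.  61.] topz 83.0 topmid [656. -56.  81.] med [655. -60.  81.]
side beaker_mid 0.2 [509. 288.] 1100 med [ 487. -144.   90.] topz 142.0 topmid [ 462. -135.  142.] med [ 462. -133.  144.]
side calculator_mid 0.63 [558. 442.] 2967 med [337.  -5.  14.] topz 17.0 topmid [339. -20.  15.] med [338.  -9.  14.]
side calculator_mid 0.17 [518. 279.] 213 med [ 462. -133.  117.] topz 146.0 topmid [ 463. -135.  143.] med [ 462. -135.  144.]
side brush_mid 0.65 [423. 551.] 1646 med [401. 206.  17.] topz 20.0 topmid [416. 189.  18.] med [400. 206.  17.]
```

```bash
python3 - <<'E'
from h import *
from scipy.optimize import least_squares
def circ(xy,r):
    f=lambda c: np.hypot(xy[:,0]-c[0],xy[:,1]-c[1])-r
    s=least_squares(f,xy.mean(0),loss='soft_l1'); return s.x.round(1), np.std(f(s.x)).round(2)
for n in ['top','side']:
    D=np.load(f'/tmp/{n}0.npz'); P=cloud(n,D['d']); im=D['p'].astype(int); dark=im.max(2)<60
    ok=D['d']>0; X,Y,Z=P[...,0],P[...,1],P[...,2]
    m=ok&(np.hypot(X-494,Y+161)<62)&(abs(Z-91)<5)&~dark
    q=P[m]; 
    # boundary by enclosing circle
    c,r=cv2.minEnclosingCircle(q[:,:2].astype(np.float32)); e=np.percentile(q[:,:2],[1,99],axis=0)
    print(n,'wheel',m.sum(),'encl',np.round(c,1),round(r,1),'ctr',e.mean(0),(e[1]-e[0]),'z',np.median(q[:,2]))
    for nm,cx,cy,z0,z1 in [('crankh',464,-136,105,160),('forkh',524,176,206,250)]:
        m=ok&(np.hypot(X-cx,Y-cy)<20)&(Z>z0)&(Z<z1); q=P[m]; mt=q[q[:,2]>q[:,2].max()-9]
        print(nm,m.sum(),'zmax',q[:,2].max().round(1),'top mean',mt.mean(0).round(1),'circ',circ(q[:,:2],8))
    m=ok&(np.hypot(X-514,Y-37)<11)&(Z>200); print('stopper',np.median(P[m],0).round(1),np.percentile(Z[m],[10,90]))
    m=ok&(np.hypot(X-514,Y-37)<27)&(np.hypot(X-514,Y-37)>16)&(Z>195); q=P[m];print('collar',np.median(q,0).round(1))
    m=ok&(Z>185)&(Z<207)&(abs(X-522)<45)&(Y>75)&(Y<330); q=P[m]
    print('fork z',np.median(q[:,2]),'y',q[:,1].min(),q[:,1].max())
    for a in range(80,280,40):
        s=q[(abs(q[:,1]-a)<10)]; 
        if len(s): print('  y',a,'x',np.percentile(s[:,0],[2,98]).round(1),np.median(s[:,2]).round(1))
    m=ok&(abs(Z-76)<6)&(abs(X-505)<90)&(Y>-60)&(Y<120); print('plat z',np.median(Z[m]), np.percentile(P[m][:,:2],[1,99],axis=0).round(0))
print(get_obs()['clock'])
E
```

```text
top wheel 1295 encl [ 494.9 -162. ] 50.1 ctr [ 495.008613   -161.76170737] [93.85464889 93.29154704] z 91.73037689177593
crankh 66 zmax 148.9 top mean [ 466.  -137.1  146.5] circ (array([ 465.3, -138. ]), np.float64(2.03))
forkh 91 zmax 246.3 top mean [524.8 175.6 243.2] circ (array([525.2, 176.6]), np.float64(2.03))
stopper [513.8  36.8 216.4] [215.37417275 218.15879246]
collar [514.5  37.3 206.6]
fork z 196.65560497769292 y 75.08134376348353 289.8256436347104
  y 80 x [489.5 541.8] 198.4
  y 120 x [507.8 533.6] 198.6
  y 160 x [511.7 536.3] 198.5
  y 200 x [515. 557.] 191.6
  y 240 x [517.9 541.9] 190.6
plat z 76.14715527452316 [[439. -33.]
 [582. 108.]]
side wheel 801 encl [ 491.8 -161.5] 50.9 ctr [ 491.41428662 -159.0541227 ] [93.48273956 92.83831154] z 89.81590326941135
crankh 140 zmax 146.5 top mean [ 462.2 -134.9  143.4] circ (array([ 463.3, -138. ]), np.float64(1.59))
forkh 250 zmax 243.8 top mean [521.2 178.  240.7] circ (array([523.1, 175.5]), np.float64(1.65))
stopper [513.8  37.7 214.9] [213.7659548  215.57142948]
collar [508.8  43.5 205. ]
fork z 190.99587379435815 y 75.08916704671029 291.1342099369591
  y 80 x [485.8 542.1] 196.5
  y 120 x [505.1 530.6] 196.9
  y 160 x [507.8 531.1] 196.8
  y 200 x [511.  536.8] 189.7
  y 240 x [514.4 540.2] 190.0
plat z 74.40247858016669 [[436. -26.]
 [567. 110.]]
1.3
```

```bash
cat >> h.py <<'E'
def cmdd(target,cmd,R): return (R.T@(np.array(target)-np.array(cmd))/1000).round(4)
E
python3 - <<'E'
from h import *
R=quat(get_obs()['tcp_rot']); print(R.round(4))
# nominal: y exactly down
a=np.arctan2(-R[1,0],-R[0,0]); c,s=np.cos(a),np.sin(a); N=np.array([[-c,0,s],[-s,0,-c],[0,-1,0]]); print(a,N.round(4))
print(cmdd([465,-137.5,200],[179.187,-598.76,231.313],N))
E
```

```text
[[-0.958   0.      0.2867]
 [-0.2867  0.     -0.958 ]
 [-0.     -1.     -0.    ]]
0.2907876932568217 [[-0.958   0.      0.2867]
 [-0.2867  0.     -0.958 ]
 [ 0.     -1.      0.    ]]
[-0.4061  0.0313 -0.36  ]
```

```bash
python3 -m handwheel '0 -0.1 0.008 -0.089 0; 0 -0.2 0.016 -0.178 0; 0 -0.3 0.024 -0.267 0; 0 -0.406 0.031 -0.36 0;0 -0.406 0.031 -0.36 0;0 -0.406 0.031 -0.36 0;0 -0.406 0.031 -0.36 0;0 -0.406 0.031 -0.36 0;0 -0.406 0.031 -0.36 0;0 -0.406 0.031 -0.36 0;0 -0.406 0.031 -0.36 0;0 -0.406 0.031 -0.36 0;0 -0.406 0.031 -0.36 0;0 -0.406 0.031 -0.36 0;0 -0.406 0.031 -0.36 0;0 -0.406 0.031 -0.36 0;0 -0.406 0.031 -0.36 0;0 -0.406 0.031 -0.36 0' 30
python3 - <<'E'
from h import *
p,d=eyes.get_image('side'); cv2.imwrite('pics/side1.png',cv2.resize(p[120:280,220:420,::-1],(800,640))[:600])
o=get_obs(); print(o['tool_pos'],quat(o['tcp_rot']).round(4),o['contact_force'],o['clock'])
E
```

```text
clock: 3.1
tool_pos: [464.7, -138.1, 200.4]
tcp_rot: [-0.102, 0.102, -0.7, 0.7]
contact_force: [-0.1, 0.1, -1.0]
finger_gap: 0.997
[ 464.75886793 -137.91320544  200.35209045] [[-9.583e-01  0.000e+00  2.858e-01]
 [-2.858e-01 -0.000e+00 -9.583e-01]
 [-0.000e+00 -1.000e+00  1.000e-04]] [-0.32256955 -0.31441495 -0.89578444] 3.15
```

View pics/side1.png

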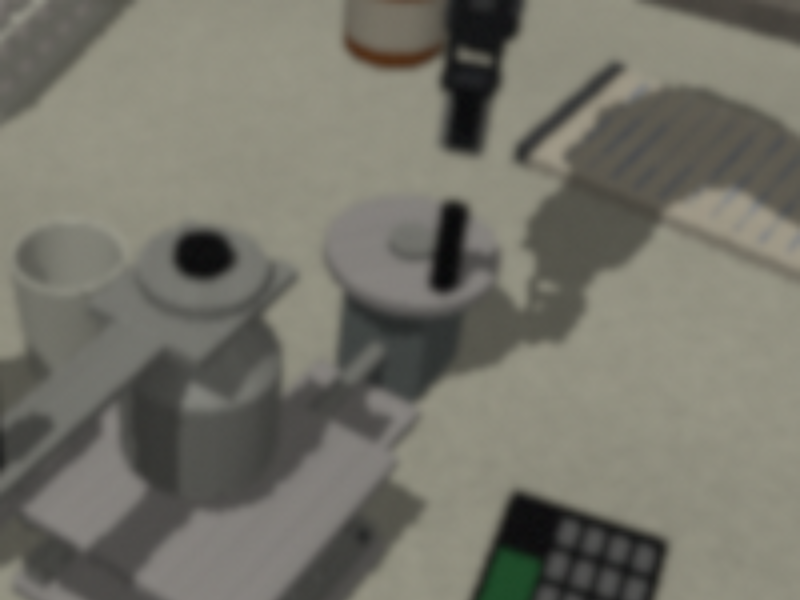

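The gripper at (465,120) in this crop stands straight above the crank handle (450,245). Next I descend and grip.

```bash
python3 -m handwheel '0 0 0.03 0 0; 0 0 0.06 0 0; 0 0 0.09 0 0; 0 0 0.09 0 0;0 0 0.09 0 0' 30
python3 -m handwheel '255 0 0 0 0; 255 0 0 0 0;255 0 0 0 0;255 0 0 0 0;255 0 0 0 0;255 0 0 0 0;255 0 0 0 0;255 0 0 0 0;255 0 0 0 0;255 0 0 0 0' 30
```

```text
clock: 3.65
tool_pos: [464.5, -137.4, 110.3]
tcp_rot: [0.102, -0.103, 0.7, -0.699]
contact_force: [0.3, 0.5, 0.2]
finger_gap: 1.004
clock: 4.65
tool_pos: [465.3, -137.6, 110.8]
tcp_rot: [-0.103, 0.102, -0.7, 0.7]
contact_force: [-0.3, 0.1, 5.1]
finger_gap: 0.18
```

```bash
cat > rows.py <<'E'
import sys; from h import *
# rows.py start_deg step n [cx cy]: offsets from current handle angle along clockwise circle
def rows(phi0,step,n,r=38,yaw=0.2900):
    c,s=np.cos(yaw),np.sin(yaw); ex=np.array([-c,-s]); ez=np.array([s,-c]); u=lambda a:r*np.array([np.cos(a),np.sin(a)])
    for i in range(1,n+1):
        d=u(phi0-np.radians(step)*i)-u(phi0); print(i,round(d@ex/1000,4),round(d@ez/1000,4))
E
python3 - <<'E'
from rows import *
p=np.arctan2(-137.6+161.5,465.3-494); print(np.degrees(p)); rows(p,18,20)
E
```

```text
140.21407092942437
1 -0.0108 -0.0049
2 -0.0226 -0.0063
3 -0.0343 -0.004
4 -0.0446 0.0019
5 -0.0527 0.0106
6 -0.0576 0.0214
7 -0.059 0.0332
8 -0.0566 0.0449
9 -0.0508 0.0553
10 -0.0421 0.0633
11 -0.0312 0.0683
12 -0.0194 0.0696
13 -0.0078 0.0673
14 0.0026 0.0614
15 0.0106 0.0527
16 0.0156 0.0419
17 0.0169 0.0301
18 0.0146 0.0184
19 0.0088 0.008
20 0.0 0.0
```

```bash
python3 -m handwheel '255 -0.0108 0 -0.0049 0; 255 -0.0226 0 -0.0063 0; 255 -0.0343 0 -0.004 0; 255 -0.0446 0 0.0019 0; 255 -0.0527 0 0.0106 0; 255 -0.0527 0 0.0106 0'
```

```text
clock: 5.25
tool_pos: [520.0, -133.7, 110.8]
tcp_rot: [-0.103, 0.102, -0.699, 0.7]
contact_force: [-0.3, -2.1, 5.2]
finger_gap: 0.177
```

```bash
python3 - <<'E'
from rows import *
rows(np.radians(50.214),18,20)
E
```

```text
1 -0.0049 0.0108
2 -0.0063 0.0226
3 -0.004 0.0343
4 0.0019 0.0446
5 0.0106 0.0527
6 0.0214 0.0576
7 0.0332 0.059
8 0.0449 0.0566
9 0.0553 0.0508
10 0.0633 0.0421
11 0.0683 0.0312
12 0.0696 0.0194
13 0.0673 0.0078
14 0.0614 -0.0026
15 0.0527 -0.0106
16 0.0419 -0.0156
17 0.0301 -0.0169
18 0.0184 -0.0146
19 0.008 -0.0088
20 0.0 -0.0
```

```bash
python3 -m handwheel '255 -0.0049 0 0.0108 0;255 -0.0063 0 0.0226 0;255 -0.004 0 0.0343 0;255 0.0019 0 0.0446 0;255 0.0106 0 0.0527 0;255 0.0214 0 0.0576 0;255 0.0332 0 0.059 0;255 0.0449 0 0.0566 0;255 0.0553 0 0.0508 0;255 0.0633 0 0.0421 0;255 0.0633 0 0.0421 0'
python3 - <<'E'
from rows import *
print(get_obs()['contact_force'])
rows(np.radians(50.214-180),18,12)
E
```

```text
clock: 6.35
tool_pos: [468.5, -189.8, 110.8]
tcp_rot: [0.103, -0.102, 0.7, -0.699]
contact_force: [1.3, 2.9, 6.9]
finger_gap: 0.181
[1.34538241 2.94431019 6.9050755 ]
1 0.0049 -0.0108
2 0.0063 -0.0226
3 0.004 -0.0343
4 -0.0019 -0.0446
5 -0.0106 -0.0527
6 -0.0214 -0.0576
7 -0.0332 -0.059
8 -0.0449 -0.0566
9 -0.0553 -0.0508
10 -0.0633 -0.0421
11 -0.0683 -0.0312
12 -0.0696 -0.0194
```

```bash
python3 -m handwheel '255 0.0049 0 -0.0108 0;255 0.0063 0 -0.0226 0;255 0.004 0 -0.0343 0;255 -0.0019 0 -0.0446 0;255 -0.0106 0 -0.0527 0;255 -0.0214 0 -0.0576 0;255 -0.0332 0 -0.059 0;255 -0.0449 0 -0.0566 0;255 -0.0553 0 -0.0508 0;255 -0.0633 0 -0.0421 0;255 -0.0633 0 -0.0421 0'
cat > gap.py <<'E'
from h import *
import sys
tag=sys.argv[1]
for n in ['top','side']:
    L=[]
    for _ in range(3):
        p,d=eyes.get_image(n); L.append(d)
        P=cloud(n,d); X,Y,Z=P[...,0],P[...,1],P[...,2]
    D0=np.load(f'/tmp/{n}0.npz'); d=np.mean(L,0); P=cloud(n,d); P0=cloud(n,D0['d'])
    Z0=P0[...,2]; r=np.hypot(P0[...,0]-514,P0[...,1]-37)
    m=(r<26)&(Z0>198)&(D0['d']>0); dz=(P[...,2]-Z0)[m]; dz=dz[abs(dz)<15]
    print(n,'flask top rise: med',np.median(dz).round(2),'mean',dz.mean().round(2),len(dz))
    m=(abs(Z0-75.5)<4)&(abs(P0[...,0]-508)<68)&(P0[...,1]>-30)&(P0[...,1]<105)&(D0['d']>0); dz=(P[...,2]-Z0)[m]
    print(n,'plat rise med',np.median(dz).round(2),len(dz))
    cv2.imwrite(f'pics/{n}{tag}.png',cv2.resize(p[120:280,150:350,::-1] if n=='side' else p[120:280,80:360,::-1],None,fx=2.8 if n=='top' else 3.7,fy=2.8 if n=='top' else 3.7,interpolation=2))
o=get_obs(); print(o['clock'],o['contact_force'].round(1),o['tool_pos'])
E
python3 gap.py 2
```

```text
clock: 7.45
tool_pos: [518.8, -132.6, 110.7]
tcp_rot: [-0.102, 0.103, -0.699, 0.7]
contact_force: [-0.2, -1.5, 9.0]
finger_gap: 0.177
top flask top rise: med 0.01 mean -0.03 542
top plat rise med 18.82 1985
side flask top rise: med 0.07 mean 0.08 440
side plat rise med 18.45 2311
7.75 [-0.6 -1.4  8.6] [ 518.13335324 -132.09761895  110.77875852]
```

View pics/side2.png

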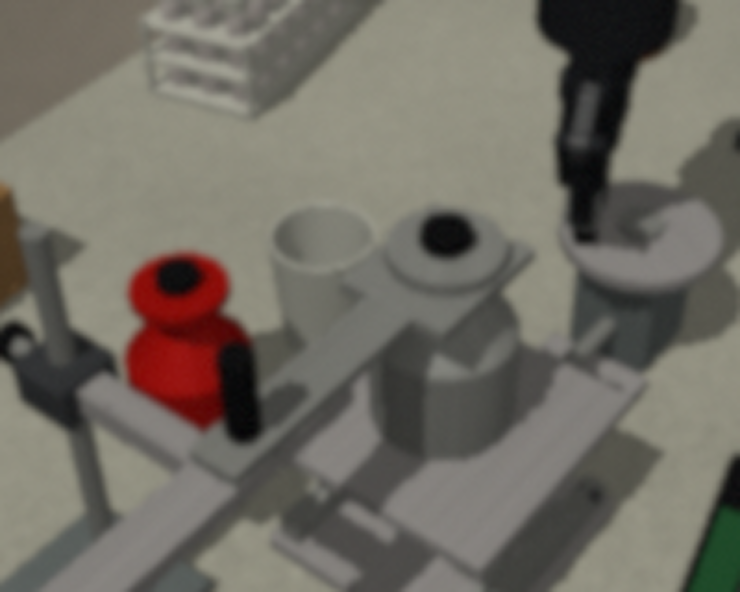

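The platform is up 18.8 mm, matching 450° of crank, and the flask at (445,330) has not yet moved. I'll take 72° more.

```bash
python3 -m handwheel '255 -0.0049 0 0.0108 0;255 -0.0063 0 0.0226 0;255 -0.004 0 0.0343 0;255 0.0019 0 0.0446 0;255 0.0019 0 0.0446 0'
python3 gap.py 3
```

```text
clock: 8.25
tool_pos: [529.7, -176.0, 110.8]
tcp_rot: [-0.102, 0.102, -0.7, 0.7]
contact_force: [1.5, -1.8, 7.4]
finger_gap: 0.173
top flask top rise: med 1.38 mean 1.39 547
top plat rise med 21.83 1985
side flask top rise: med 1.2 mean 1.35 442
side plat rise med 21.4 2311
8.55 [ 1.4 -1.   7. ] [ 529.88613507 -175.53887187  110.82986131]
```

View pics/side3.png

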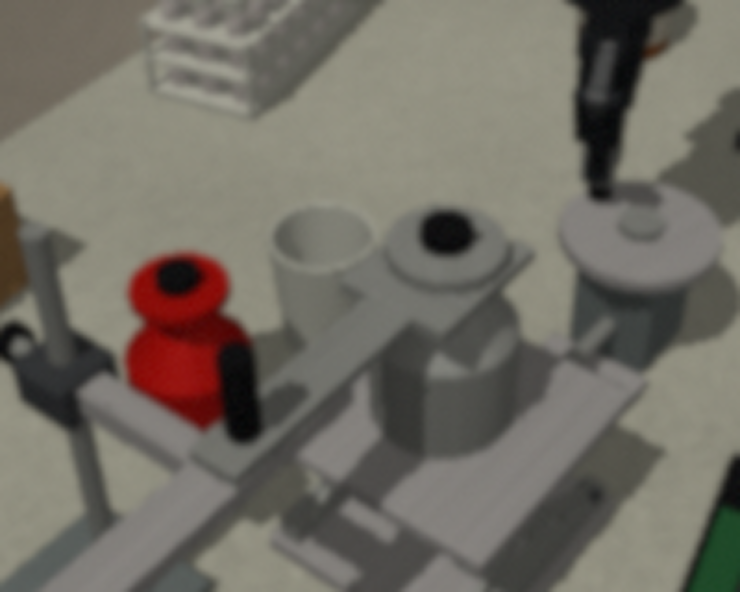

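The flask has risen about 1.4 mm in both cameras and its collar is clear of the fork, so the platform carries its whole weight. I release the crank and rise.

```bash
python3 -m handwheel '0 0 0 0 0;0 0 0 0 0;0 0 0 0 0;0 0 0 0 0;0 0 0 0 0;0 0 0 0 0;0 0 0 0 0;0 0 0 0 0' 40
python3 -m handwheel '0 0 -0.05 0 0;0 0 -0.1 0 0;0 0 -0.15 0 0;0 0 -0.2 0 0;0 0 -0.2 0 0;0 0 -0.2 0 0'
python3 - <<'E'
from h import *
R=quat(get_obs()['tcp_rot']); print(cmdd([525,176.3,290],[529.3,-175.6,310.3],R), get_obs()['joint_positions'])
E
```

```text
clock: 9.35
tool_pos: [529.4, -175.8, 110.3]
tcp_rot: [0.102, -0.102, 0.7, -0.7]
contact_force: [0.0, -0.0, -0.8]
finger_gap: 1.001
clock: 9.95
tool_pos: [530.4, -176.3, 312.4]
tcp_rot: [-0.104, 0.101, -0.699, 0.701]
contact_force: [-0.3, -0.1, 0.2]
finger_gap: 1.0
[-0.0967  0.0196 -0.3384] [-4.36517976e-01  1.24332473e-01 -4.40048594e-02  1.39803599e+00
 -1.77409654e-05  2.41433637e+00]
```

```bash
python3 -m handwheel '0 -0.01 0.002 -0.035 -8;0 -0.02 0.004 -0.07 -16;0 -0.03 0.006 -0.105 -24;0 -0.04 0.008 -0.14 -32;0 -0.05 0.01 -0.175 -40;0 -0.06 0.012 -0.21 -48;0 -0.07 0.014 -0.245 -56;0 -0.08 0.016 -0.28 -64;0 -0.09 0.018 -0.315 -72;0 -0.0967 0.0196 -0.3384 -80;0 -0.0967 0.0196 -0.3384 -88;0 -0.0967 0.0196 -0.3384 -96;0 -0.0967 0.0196 -0.3384 -104;0 -0.0967 0.0196 -0.3384 -112;0 -0.0967 0.0196 -0.3384 -120;0 -0.0967 0.0196 -0.3384 -128;0 -0.0967 0.0196 -0.3384 -136;0 -0.0967 0.0196 -0.3384 -144;0 -0.0967 0.0196 -0.3384 -152;0 -0.0967 0.0196 -0.3384 -159'
python3 -m handwheel '0 0 0 0 0;0 0 0 0 0;0 0 0 0 0'
python3 gap.py 4
python3 - <<'E'
from h import *
o=get_obs();R=quat(o['tcp_rot']); print(R.round(3),o['joint_positions'].round(2)); print(cmdd([525,176.3,250],o['tool_pos'],R))
p,d=eyes.get_image('side'); cv2.imwrite('pics/side4b.png',cv2.resize(p[60:300,60:340,::-1],None,fx=2.5,fy=2.5))
E
```

```text
clock: 11.95
tool_pos: [523.5, 175.8, 287.9]
tcp_rot: [-0.706, 0.707, -0.027, 0.023]
contact_force: [0.5, 0.1, 0.5]
finger_gap: 0.999
clock: 12.25
tool_pos: [524.5, 176.0, 289.7]
tcp_rot: [-0.706, 0.707, -0.028, 0.027]
contact_force: [-0.6, -0.7, -0.4]
finger_gap: 0.998
top flask top rise: med 1.37 mean 1.32 547
top plat rise med 21.78 1985
side flask top rise: med 1.24 mean 1.35 441
side plat rise med 21.4 2311
12.55 [-0.4  0.3 -0.2] [525.05000341 176.12134241 290.76666662]
[[ 0.997  0.     0.076]
 [-0.076  0.     0.997]
 [ 0.    -1.     0.   ]] [ 0.21  0.12 -0.09  1.36  0.    0.28]
[-0.0001  0.0408  0.0002]
```

View pics/side4b.png

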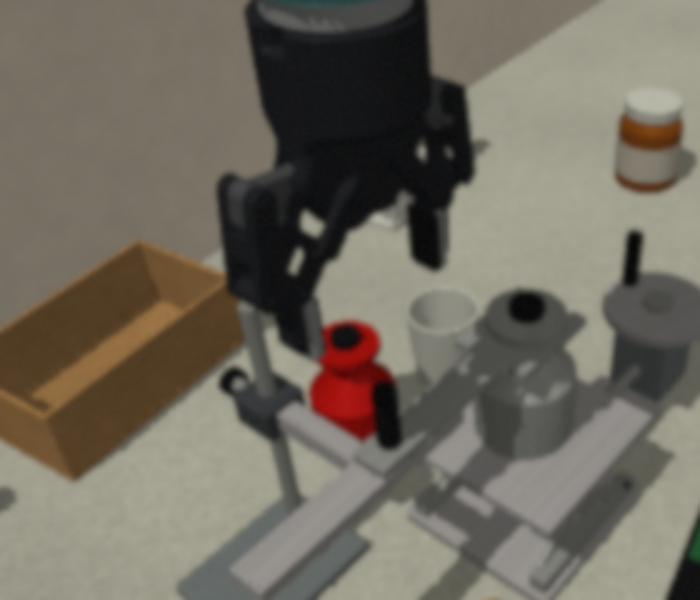

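The fingers straddle the fork handle at (387,413), and the flask still stands 1.4 mm above its start height. I descend and grip.

```bash
python3 -m handwheel '0 0 0.04 0 0;0 0 0.08 0 0;0 0 0.08 0 0;0 0 0.08 0 0;0 0 0.08 0 0'
python3 -m handwheel '255 0 0 0 0;255 0 0 0 0;255 0 0 0 0;255 0 0 0 0;255 0 0 0 0;255 0 0 0 0;255 0 0 0 0;255 0 0 0 0;255 0 0 0 0;255 0 0 0 0' 40
```

```text
clock: 13.1
tool_pos: [526.7, 176.5, 213.2]
tcp_rot: [0.707, -0.706, 0.025, -0.028]
contact_force: [1.3, 0.3, 0.9]
finger_gap: 0.999
clock: 14.1
tool_pos: [525.1, 176.1, 211.1]
tcp_rot: [-0.707, 0.707, -0.027, 0.027]
contact_force: [-1.2, -1.3, 4.2]
finger_gap: 0.176
```

```bash
python3 -m handwheel '255 0 0 0.004 0;255 0 0 0.01 0;255 0 0 0.018 0;255 0 0 0.026 0;255 0 0 0.034 0;255 0 0 0.042 0;255 0 0 0.05 0;255 0 0 0.058 0;255 0 0 0.066 0;255 0 0 0.074 0;255 0 0 0.082 0;255 0 0 0.09 0;255 0 0 0.096 0;255 0 0 0.096 0;255 0 0 0.096 0'
python3 -m handwheel '255 0 0 0.003 0;255 0 0 0.005 0;255 0 0 0.005 0'
```

```text
clock: 15.6
tool_pos: [532.3, 273.0, 211.1]
tcp_rot: [0.707, -0.706, 0.026, -0.027]
contact_force: [-0.9, 1.4, 5.2]
finger_gap: 0.172
clock: 15.9
tool_pos: [532.5, 275.3, 211.1]
tcp_rot: [-0.705, 0.708, -0.027, 0.027]
contact_force: [-1.5, -5.2, 6.2]
finger_gap: 0.169
```

```bash
python3 -m handwheel '255 0 0 0.002 0;255 0 0 0.004 0;255 0 0 0.004 0;255 0 0 0.004 0'
```

```text
clock: 16.3
tool_pos: [532.5, 275.3, 211.0]
tcp_rot: [-0.702, 0.711, -0.028, 0.028]
contact_force: [-2.1, -16.7, 9.8]
finger_gap: 0.174
```

The pull force rises to 17 N with no further travel, so the fork is at its stop. I ease off the load, release, rise and look.

```bash
python3 -m handwheel '255 0 0 -0.002 0;255 0 0 -0.003 0;255 0 0 -0.003 0'
python3 -m handwheel '0 0 0 0 0;0 0 0 0 0;0 0 0 0 0;0 0 0 0 0;0 0 0 0 0;0 0 0 0 0;0 0 0 0 0;0 0 0 0 0'
python3 -m handwheel '0 0 -0.04 0 0;0 0 -0.08 0 0;0 0 -0.12 0 0;0 0 -0.12 0 0;0 0 -0.12 0 0'
python3 gap.py 5
python3 - <<'E'
from h import *
for n in ['top','side']:
    p,d=eyes.get_image(n); cv2.imwrite(f'pics/{n}6.png',cv2.resize(p[:,:,::-1],(800,600))); P=cloud(n,d);X,Y,Z=P[...,0],P[...,1],P[...,2]
    m=(d>0)&(abs(X-532)<12)&(abs(Y-276)<20)&(Z>215)&(Z<248); print(n,'forkh',m.sum(),P[m&(Z>Z[m].max()-8)].mean(0).round(1) if m.any() else None)
    m=(d>0)&(np.hypot(X-514,Y-37)<30)&(Z>205); q=P[m]; e=np.percentile(q,[2,98],axis=0); print('flask top', q.mean(0).round(1), e.round(1).tolist())
E
```

```text
clock: 16.6
tool_pos: [532.5, 275.3, 211.0]
tcp_rot: [-0.705, 0.708, -0.027, 0.027]
contact_force: [-1.2, -7.8, 6.2]
finger_gap: 0.171
clock: 17.4
tool_pos: [532.7, 277.9, 210.7]
tcp_rot: [0.707, -0.707, 0.027, -0.027]
contact_force: [0.2, 1.3, 0.3]
finger_gap: 1.001
clock: 17.9
tool_pos: [533.5, 278.2, 332.3]
tcp_rot: [0.707, -0.706, 0.026, -0.028]
contact_force: [-1.2, -0.7, -0.3]
finger_gap: 0.999
top flask top rise: med 1.33 mean 1.32 543
top plat rise med 21.7 1985
side flask top rise: med 1.21 mean 1.34 443
side plat rise med 21.55 2311
18.2 [-0.4 -0.2 -0.4] [532.02542438 277.53811882 328.9802922 ]
top forkh 0 None
flask top [514.8  36.3 209.9] [[488.8, 11.3, 205.7], [539.8, 62.2, 219.5]]
side forkh 274 [529.1 276.4 241.9]
flask top [510.6  40.3 208.7] [[486.9, 11.3, 205.2], [537.7, 63.4, 216.9]]
```

View pics/side6.png

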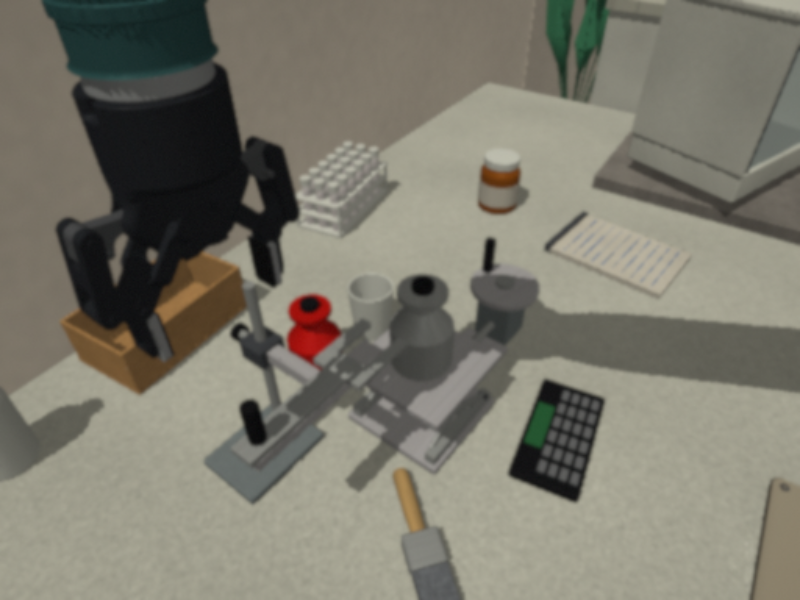

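View pics/top6.png

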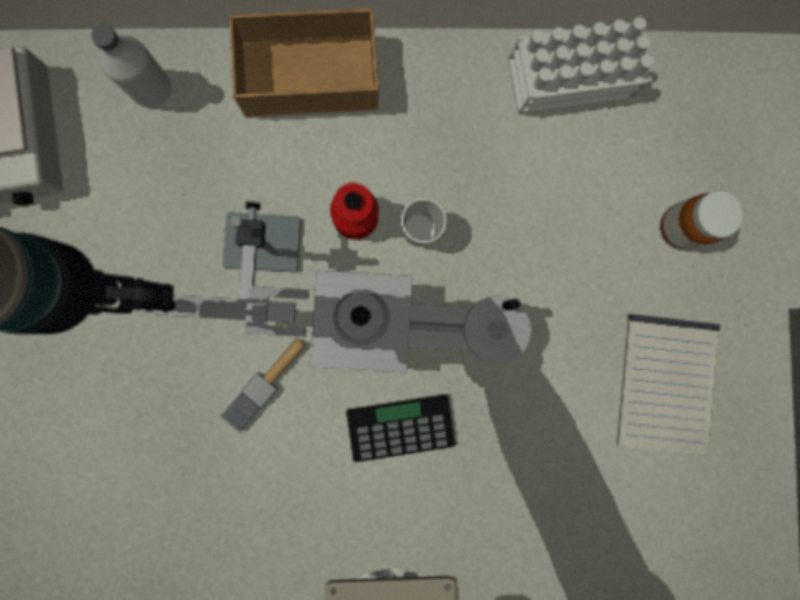

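```bash
python3 - <<'E'
from h import *
from scipy.optimize import least_squares
def circ(P,d,cx,cy):
    X,Y,Z=P[...,0],P[...,1],P[...,2]; q=P[(d>0)&(np.hypot(X-cx,Y-cy)<20)&(Z>206)&(Z<250)][:,:2]
    f=lambda c: np.hypot(q[:,0]-c[0],q[:,1]-c[1])-8
    return least_squares(f,q.mean(0),loss='soft_l1').x
D=np.load('/tmp/side0.npz'); a=circ(cloud('side',D['d']),D['d'],524,176)
for _ in range(3):
    p,d=eyes.get_image('side'); b=circ(cloud('side',d),d,531,276); print(b,np.linalg.norm(b-a))
for k in ['beaker_mid','calculator_mid','brush_mid']:
    u=eyes.cut_out(k,'side')
    print(k,[(np.array(q['position'])*800/512).round() for q in u[:1]])
print(get_obs()['clock'])
E
```

```text
[531.07510723 274.97611213] 99.76376313427714
[531.11544    274.88748896] 99.67864021176771
[530.98443778 274.93376369] 99.71437465496612
beaker_mid [array([372., 305.])]
calculator_mid [array([563., 442.])]
brush_mid [array([425., 551.])]
18.6
```

```bash
python3 -c "
from plant import workorder
print(workorder.finish_job())"
```

```text
the job is handed in; nothing more can be done
None
```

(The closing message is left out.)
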